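# Vent the valve rail, strip its valves, restart

### The arm

A 6-joint arm with a two-finger parallel gripper is mounted at the origin on the work surface. World frame = base frame: x ahead of the robot, y to its left, z up, the work surface at z = 0. Lengths are in m, angles in rad, forces in N, time in s.
With the tool pointing down it reaches from about 0.2 to 0.875 m from the base axis. Payload 3.4 kg.
Tool frame: the origin (TCP) lies on the front face of the gripper's body, between the roots of the fingers; the fingertips stand 97 mm ahead of it and the grasp point (between the pads) lies 78 mm ahead of it (env.grip_point_offset is the distance from the TCP to the grasp point, in m); z points along the fingers, y is the line along which they close (so a half turn about z gives the same grasp; the last joint's range is limited). The gripper opens to 94 mm and grips with 3 to 60 N. Pads are 16 mm wide; open, the fingers measure 119 mm over their backs; the gripper's body (75 mm by 177 mm) begins 78 mm behind the grasp point.
Start: joints at [-1.254, 0.276, 1.505, -0, 1.361, -0.121], TCP at [0.244, -0.521, 0.303] pointing down, gripper open.
Joint ranges: [-2.89, 2.89], [-0.75, 2.08], [0.22, 2.7], [-1.18, 4.32], [0.11, 2.71], [-2.7, 2.7]. Speed limits (rad/s): [2.57, 2.57, 3.14, 3.14, 3.14, 3.14].

### API

Orientations are given as a rotation vector (axis times angle).
In Python, from rig import observe, camera, job_done, spot_in, cut_out, tip_of, env gives the robot as it stands.
- The arm moves only by the shell command python3 -m crank 'ROWS' [OPENING] [FORCE]. ROWS is a JSON object of lists of equal length, an entry for each row: "translation": the shift along the tool's x, y, z as a fraction of full scale, a list of three; "roll": the turn about the tool's z as a fraction of full scale. A call has 1 to 5 rows; each row is the pose to reach, as a shift and turn from the pose commanded when the call began, along the tool's axes at that moment; what a row does not reach only later rows make up. Full scale, the value 1, is 0.3 m for a shift and 60 degrees for a turn. A row lasts 1/10 s, in which the tool goes at most 50 mm and 8.59 degrees, less where a joint would pass 70% of its speed; a pose out of reach is approached as far as the arm can. A call with a number of a shift or a turn outside -1 to 1 is refused whole. A call with a gripper value outside its range is refused whole. OPENING is the opening, from 0 (shut) to 1 (fully open), set as the call begins (- or left out, the last holds). The fingers move at their own pace and stop on an object; FORCE is the grip in N (left out, the last holds). Time passes only in rows, so rows that repeat a pose let the fingers close. It gives the time, the measured TCP pose, the force, the opening and the grip force at its end, in the units of the state.
- observe(): the state, without advancing time (a new reading comes with each control period).
- camera(name): name is "side" or "top"; returns a dict with "color" (384x512x3 uint8, blue, green, red), "depth" (384x512 float32, m along the optical axis (not along the pixel's ray), 0 where there is no reading), "camera_matrix" (3x3 intrinsics, pixels), "T" (4x4, takes a point from camera to world coordinates). Camera axes: x right, y down, z forward; pixel columns grow to the right and rows downward; lengths in m; the calibration is good to about 2 mm. A picture is of the moment at which its call begins.
- job_done(): hands the job in; it is judged then, once.
Trained networks look in a picture, given as the dict that the camera call returned (one of the last four; its "shot" number tells which), for a name from the list of things; names that differ only in an ending like _2 or _b are one class to them, and where a whole thing is asked for, a point or a joint stands for the part that bears it (a point fixed in the world has none). Each returns a list of dicts, best first, with "conf" (0 to 1); they miss things now and then, are a little off and sometimes report something else, mostly with a low value. They report only what shows in the picture. A call takes as long as a camera call. They do not tell look-alikes from the thing itself.
- spot_in(query, picture): "xyz" ([x, y, z] in m, in world coordinates, good to about 4 mm: the middle of the surface that is visible of it).
- cut_out(query, picture): "region" (384x512 bool, what is visible of it).
- tip_of(query, picture): "xyz" ([x, y, z] in m, in world coordinates, good to about 4 mm: a listed point, or the origin of a listed thing).
The state is a dict: "clock": time; "joints": joint angles; "dq": joint speeds; "joint_torque": joint torques, N m; "position": TCP position; "tool_rot": TCP orientation; "wrist_force": force on the tool from outside, world axes, zero at the start; "wrist_torque": the same for the moment, N m; "grip_width": opening from 0.0 (shut) to 1.0 (fully open); "gripper_force": force on a finger pad.
Only numpy, scipy, OpenCV 4.12 (cv2) and the standard library are available. Lean on these libraries where they do the work, as an engineer would, in place of code of your own. Each camera call takes 0.05 s, during which the arm holds its last target. There are 200 camera calls.

### The job

Shut the air off at the control panel by pressing the square key, then the long bar key, one at a time; only then pull every tall valve up off the rail against its sprung catch and put them all, with the one already lying on the bench, in the grey return tray. When the tray holds them all, press the large round key and then the square key again to restart; let the keys come back up, never press the small round key, and leave the low blanking block clipped on the rail and the other things on the bench where they are.

Things in the scene. Friction and masses are not known exactly. Their poses are not given: they have to be found in the camera images.
- rail: fixed aluminium rail, x -45 to 69, y +-156 mm; origin on its underside. Five stations at y = -116, -58, 0, 58, 116 mm on its deck, 20 mm up, between 10 mm ribs; parts stand square to it. On each +x side a black sprung catch with a steel roller, to 31 mm above the deck, holds the foot's ledge. Pulled straight up (10-20 N in all) it gives in 14 mm; clear at 35 mm
- valve0: solenoid valve, clipped on the rail at the start (may be absent: None). Foot x -31 to +24, y +-18 mm, 30 mm high, with a rounded ledge on its +x side out to x = +32 mm, 20 mm high; on it a black tower 34 (x) by 36 mm (y), centred, from 30 to 105 mm high (+3 mm cap). Origin: centre of the underside, z up through the tower. 0.18 to 0.29 kg. Grip the tower across its 34 mm, fingers closing along x
- valve1: solenoid valve, clipped on the rail at the start (may be absent: None). Foot x -31 to +24, y +-18 mm, 30 mm high, with a rounded ledge on its +x side out to x = +32 mm, 20 mm high; on it a black tower 34 (x) by 36 mm (y), centred, from 30 to 105 mm high (+3 mm cap). Origin: centre of the underside, z up through the tower. 0.18 to 0.29 kg. Grip the tower across its 34 mm, fingers closing along x
- valve2: solenoid valve, clipped on the rail at the start (may be absent: None). Foot x -31 to +24, y +-18 mm, 30 mm high, with a rounded ledge on its +x side out to x = +32 mm, 20 mm high; on it a black tower 34 (x) by 36 mm (y), centred, from 30 to 105 mm high (+3 mm cap). Origin: centre of the underside, z up through the tower. 0.18 to 0.29 kg. Grip the tower across its 34 mm, fingers closing along x
- valve3: solenoid valve, clipped on the rail at the start (may be absent: None). Foot x -31 to +24, y +-18 mm, 30 mm high, with a rounded ledge on its +x side out to x = +32 mm, 20 mm high; on it a black tower 34 (x) by 36 mm (y), centred, from 30 to 105 mm high (+3 mm cap). Origin: centre of the underside, z up through the tower. 0.18 to 0.29 kg. Grip the tower across its 34 mm, fingers closing along x
- valve_off: a valve of the same make and axes as valve0 (55 x 36 mm foot, 34 x 36 mm tower, 105 mm high), already taken off: it lies on its flat side (its y axis vertical, 36 mm thick) on the bench between the robot and the rail. Origin: centre of its underside, z along the tower
- blank: blanking block clipped on one station of the rail: the same foot as a valve, 34 mm high, no tower; it stays where it is. Origin: centre of the underside
- tray: grey open return tray fixed on the bench, 210 x 210 mm outside, 45 mm high, walls and floor 5 mm. Origin: centre of its underside, axes along its sides
- panel: grey control panel fixed on the bench, 155 x 155 x 40 mm, with four black 8 mm high plates in two rows (about 70 mm apart along its x, 72 mm along its y), each with one white key; which key is at which place varies. Origin: centre of its underside
- key_square_top (a point): square white key, 30 x 30 mm. This point: centre of its top face, about 66 mm above the bench when up; it moves with the key
- key_square (a joint): travel of the square key: 0 up, 0.006 m fully down; springs back; about 1.5 N to start and 5 N fully down; counts as pressed beyond 0.004 m, as released below 0.002 m
- key_bar_top (a point): long white bar key, 54 x 18 mm, its length along the panel's y. This point: centre of its top face, about 66 mm above the bench when up; it moves with the key
- key_bar (a joint): travel of the bar key: 0 up, 0.006 m fully down; springs back; about 1.5 N to start and 5 N fully down; counts as pressed beyond 0.004 m, as released below 0.002 m
- key_round_top (a point): large round white key, 42 mm across. This point: centre of its top face, about 66 mm above the bench when up; it moves with the key
- key_round (a joint): travel of the round key: 0 up, 0.006 m fully down; springs back; about 1.5 N to start and 5 N fully down; counts as pressed beyond 0.004 m, as released below 0.002 m
- key_small_top (a point): small round white key, 18 mm across; not used in this job. This point: centre of its top face, about 66 mm above the bench when up; it moves with the key
- key_small (a joint): travel of the small key: 0 up, 0.006 m fully down; springs back; about 1.5 N to start and 5 N fully down; counts as pressed beyond 0.004 m, as released below 0.002 m
- driver: screwdriver lying beyond the rail, bystander; origin on its handle-blade line
- spanner: steel spanner lying beyond the rail, bystander
- mug: white mug, bystander, 76 mm across, 90 mm high, beyond the tray; origin: centre of the underside
- coupling: brass coupling, bystander, 28 mm across, 45 mm high, standing; origin: centre of the underside
- cylinder_unit: small aluminium air cylinder, bystander, standing, 35 x 35 x 90 mm with a rod up to 120 mm; origin: centre of the underside
- oil: white oil bottle, bystander, 48 mm across, 120 mm high; origin: centre of the underside
- gauge: round pressure gauge, bystander, lying face up, 52 mm across, 28 mm high; origin: centre of the underside
Mind the look-alikes: they are no part of the job. What is shaped like the valve2 but green is not meant. Leave any green or purple look-alike of the valve_off alone.

How it is judged:
On the way, in this order (a step that is already met when the one before it is completed fails the run):
1. the square key is pressed, alone, with all valves still on the rail (value of joint key_square above 0.004 m and value of joint each of key_bar, key_round, key_small below 0.002 m and distance of each of valve0, valve1, valve2, valve3 from where it was at the start of the episode below 0.012 m), for 0.05 s.
2. then the bar key is pressed, alone, with all valves still on the rail (value of joint key_bar above 0.004 m and value of joint each of key_square, key_round, key_small below 0.002 m and distance of each of valve0, valve1, valve2, valve3 from where it was at the start of the episode below 0.012 m), for 0.05 s.
3. then every valve is in the tray (x of valve0 in the frame of tray between -0.105 and 0.105 m and y of valve0 in the frame of tray between -0.105 and 0.105 m and z of valve0 in the frame of tray between -0.005 and 0.06 m and x of valve1 in the frame of tray between -0.105 and 0.105 m and y of valve1 in the frame of tray between -0.105 and 0.105 m and z of valve1 in the frame of tray between -0.005 and 0.06 m and x of valve2 in the frame of tray between -0.105 and 0.105 m and y of valve2 in the frame of tray between -0.105 and 0.105 m and z of valve2 in the frame of tray between -0.005 and 0.06 m and x of valve3 in the frame of tray between -0.105 and 0.105 m and y of valve3 in the frame of tray between -0.105 and 0.105 m and z of valve3 in the frame of tray between -0.005 and 0.06 m and x of valve_off in the frame of tray between -0.105 and 0.105 m and y of valve_off in the frame of tray between -0.105 and 0.105 m and z of valve_off in the frame of tray between -0.005 and 0.06 m), for 0.2 s.
4. then the round key is pressed, alone, with the valves in the tray (all of step 3 and value of joint key_round above 0.004 m and value of joint each of key_square, key_bar, key_small below 0.002 m), for 0.05 s.
5. then the square key is pressed, alone, with the valves in the tray (all of step 3 and value of joint key_square above 0.004 m and value of joint each of key_bar, key_round, key_small below 0.002 m), for 0.05 s.
At the end, for the whole second after the job is handed in: every valve present lies or stands at rest in the tray (its origin within 105 mm of the tray's centre along both sides and less than 60 mm above its underside), all keys are up (below 2 mm), the blanking block is still clipped where it was (within 8 mm) (all of step 3 and linear speed of each of valve0, valve1, valve2, valve3, valve_off below 0.03 m/s and value of joint each of key_square, key_bar, key_round, key_small below 0.002 m and distance of blank from where it was at the start of the episode below 0.008 m); the robot touches nothing.
It fails at once if the small round key is pressed (beyond 3 mm) (value of joint key_small above 0.003 m).
It fails at once if the blanking block is pulled or knocked off its place (20 mm) (distance of blank from where it was at the start of the episode above 0.02 m).
It fails at once if a bystander is pushed more than 40 mm (distance of any of coupling, cylinder_unit, oil, gauge, driver, spanner, mug from where it was at the start of the episode above 0.04 m).
Of valve0, valve1, valve2, valve3 only 2 to 4 are there at a start; the rules pass over those that are not, and their reading is None.
At some moment in a run one of valve_off may be knocked a few centimetres aside while the robot is not near it.
Once in a run the grip may slacken for a moment while it holds something.
It also fails if it takes over 210 s, if anything falls off the work surface, if the arm or the gripper's body presses on something with over 40 N, if the wrist force passes 120 N, or if a joint passes its speed limit or range.

## Working session

There is one attempt and no reset: what is moved stays moved. The work goes in short steps, Python scripts to look and compute and a shell command to move; the robot and the scene stay as the last step left them, time stands still between calls to the robot, and variables do not carry over. Pictures are saved under pics/ and viewed, at most 14 in all, crops included, and the job is handed in when it is done.

```bash
ls; mkdir -p pics; python3 - <<'E'
from rig import *
import cv2,numpy as np
s=observe();print({k:np.round(v,3).tolist() if not isinstance(v,dict) else v for k,v in s.items()}, env.grip_point_offset)
names="valve0 valve_off blank tray panel rail".split()
pts="key_square_top key_bar_top key_round_top key_small_top".split()
for c in("top","side"):
    p=camera(c);cv2.imwrite(f"pics/{c}0.png",p["color"])
    print(c,np.round(p["camera_matrix"],1).tolist(),np.round(p["T"],3).tolist())
    for n in names+pts:
        for r in tip_of(n,p)[:6]:print(n,np.round(r["xyz"],3),round(r["conf"],2))
E
```

```text
pics
{'clock': 0.0, 'joints': [-1.254, 0.277, 1.506, -0.0, 1.361, -0.121], 'dq': [0.001, 0.001, -0.001, 0.002, -0.0, -0.001], 'joint_torque': [-0.001, -40.459, -23.723, 0.07, 0.034, -0.0], 'position': [0.244, -0.52, 0.302], 'tool_rot': [-3.065, -0.682, 0.0], 'wrist_force': [0.325, 1.192, -1.075], 'wrist_torque': [-0.008, -0.025, 0.015], 'gripper_force': 0.0, 'grip_width': 0.994} 0.0784
top [[375.2, 0.0, 259.7], [0.0, 375.2, 197.6], [0.0, 0.0, 1.0]] [[0.02, -0.99, 0.14, 0.376], [-0.999, -0.015, 0.034, 0.012], [-0.032, -0.141, -0.99, 1.17], [0.0, 0.0, 0.0, 1.0]]
valve0 [ 0.646 -0.025  0.022] 0.81
valve0 [ 0.484  0.132 -0.003] 0.8
valve0 [ 0.787  0.34  -0.002] 0.73
valve0 [0.642 0.148 0.018] 0.65
valve0 [ 0.643 -0.078  0.021] 0.54
valve_off [0.234 0.264 0.021] 0.95
valve_off [0.349 0.154 0.018] 0.83
valve_off [0.437 0.016 0.017] 0.7
valve_off [ 0.698 -0.237  0.003] 0.55
blank [0.641 0.034 0.022] 0.71
blank [0.545 0.361 0.068] 0.59
blank [ 0.688 -0.358  0.   ] 0.26
tray [ 0.505 -0.314 -0.   ] 0.83
panel [0.499 0.339 0.002] 0.83
panel [0.641 0.149 0.017] 0.41
panel [0.549 0.365 0.066] 0.2
[... 450 characters left out ...]
 [0.486 0.133 0.001] 0.97
valve0 [0.638 0.148 0.018] 0.9
valve0 [ 0.785  0.34  -0.001] 0.78
valve0 [ 0.642 -0.084  0.017] 0.7
valve0 [0.641 0.035 0.022] 0.22
valve_off [0.344 0.157 0.017] 0.83
valve_off [0.231 0.264 0.02 ] 0.83
valve_off [0.432 0.019 0.017] 0.6
blank [0.638 0.032 0.019] 0.7
blank [0.476 0.38  0.063] 0.26
tray [ 0.506 -0.314 -0.001] 0.94
panel [ 0.505  0.337 -0.002] 0.88
rail [0.641 0.035 0.001] 0.8
key_square_top [0.55  0.362 0.064] 0.56
key_square_top [ 0.694 -0.358  0.   ] 0.17
key_bar_top [0.478 0.381 0.065] 0.75
key_round_top [0.527 0.293 0.06 ] 0.85
key_round_top [ 0.697 -0.236 -0.003] 0.56
key_round_top [0.64  0.149 0.015] 0.55
key_round_top [ 0.507 -0.309  0.003] 0.26
```

```bash
python3 - <<'E'
import cv2
for c in("top","side"):
    i=cv2.imread(f"pics/{c}0.png");cv2.imwrite(f"pics/{c}0b.png",cv2.resize(i,(800,600),interpolation=cv2.INTER_CUBIC))
E
```

```text
(no output)
```

View pics/top0b.png

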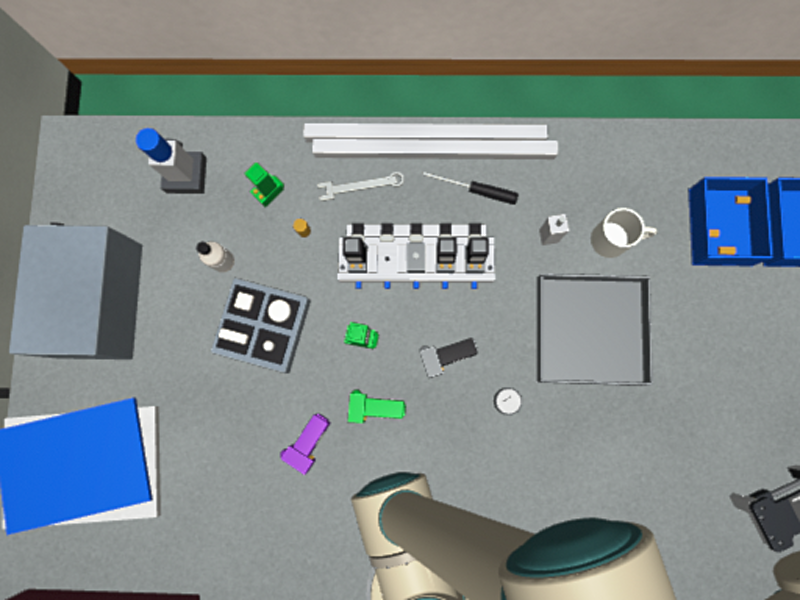

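View pics/side0b.png

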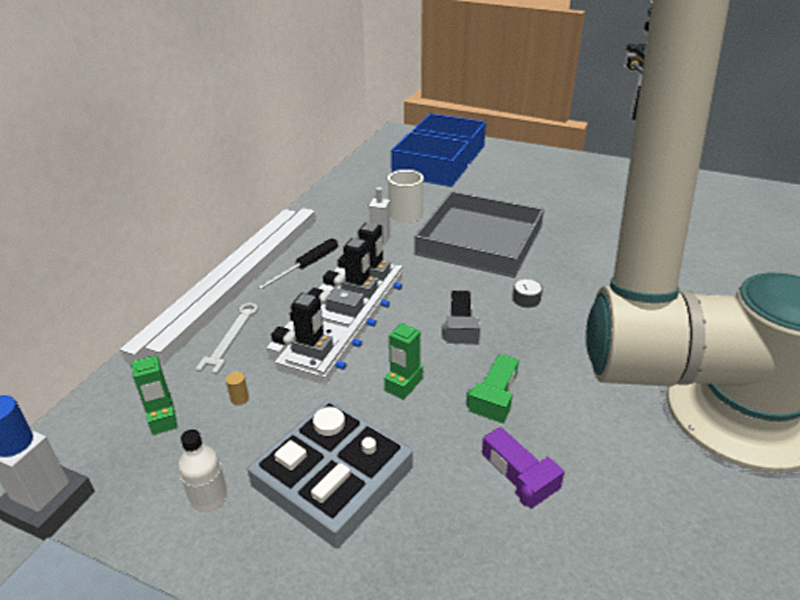

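Candidates in the top view (800x600 px):
- Valves on the rail: black towers at (355,253), (446,253) and (477,253). The blank is at (416,256) and one station is empty at (388,257).
- Valve_off: the black and grey lying valve at (448,356). The lookalikes to avoid are green (376,407), purple (306,443) and the standing greens at (361,335) and (265,183).
- Keys: square (243,300), round (280,310), bar (233,337) and small (268,345).

Next I take precise measurements and a close crop.

```bash
cat > h.py <<'E'
from rig import *
import cv2,numpy as np
from scipy.spatial.transform import Rotation as R
def cloud(p):
    K,T,d=p["camera_matrix"],p["T"],p["depth"]
    v,u=np.indices(d.shape)
    c=np.stack([(u-K[0,2])/K[0,0]*d,(v-K[1,2])/K[1,1]*d,d],-1)
    w=c@T[:3,:3].T+T[:3,3]; w[d==0]=np.nan
    return w
def st():
    s=observe();Rm=R.from_rotvec(s["tool_rot"]).as_matrix();P=np.array(s["position"])
    print("t %.2f tcp %s tipz %.4f yaw %.1f g %.2f gf %.1f F %s"%(s["clock"],P.round(4),P[2]-.097,np.degrees(np.arctan2(Rm[1,0],Rm[0,0])),s["grip_width"],s["gripper_force"],np.round(s["wrist_force"],1)))
    return P,Rm
def rect(w,m):
    q=(w[m][:,:2]*1000).astype(np.float32);(c,s,a)=cv2.minAreaRect(q);return np.round(c,1),np.round(s,1),round(a,1)
E
python3 - <<'E'
from h import *
p=camera("top");w=cloud(p);im=p["color"].astype(int)
ok=np.nan_to_num(w)
x,y,z=ok[...,0],ok[...,1],ok[...,2]
white=im.min(2)>190
m=((white)&(z>.055)&(z<.08)&(x>.4)&(x<.62)&(y>.25)&(y<.45)).astype(np.uint8)
n,l,s_,c=cv2.connectedComponentsWithStats(m)
for i in range(1,n):
    if s_[i,4]>20: print("key",s_[i,4],rect(w,l==i),w[l==i].mean(0).round(4),c[i]*800/512)
m=(z>.115)&(z<.14)&(abs(y-.03)<.15)&(abs(x-.64)<.06)
n,l,s_,c=cv2.connectedComponentsWithStats(m.astype(np.uint8))
for i in range(1,n):
    if s_[i,4]>20: print("tower",s_[i,4],rect(w,l==i),w[l==i].mean(0).round(4))
m=(z>.022)&(abs(x-.44)<.09)&(abs(y+.01)<.085)&(z<.06)
n,l,s_,c=cv2.connectedComponentsWithStats(m.astype(np.uint8))
for i in range(1,n):
    if s_[i,4]>40:
        g=im[l==i].mean(0);print("off",s_[i,4],rect(w,l==i),g,w[l==i].mean(0).round(4))
        dk=(l==i)&(im.max(2)<70);print(" dark",dk.sum(),rect(w,dk),' light',rect(w,(l==i)&(im.max(2)>=90)))
t=(z>.035)&(z<.055)&(abs(x-.505)<.13)&(abs(y+.314)<.13);print("tray",rect(w,t))
for n in ("mug","cylinder_unit","oil","gauge","coupling"):
    print(n,[np.round(r["xyz"],3).tolist() for r in tip_of(n,p)[:1]])
cv2.imwrite("pics/c1.png",cv2.resize(p["color"][180:300,130:330],(800,480),interpolation=cv2.INTER_CUBIC))
E
```

```text
key 90 (array([544.3, 366.2]), array([28.5, 29.3]), 79.2) [0.5438 0.3658 0.0624] [242.84722222 300.48611111]
key 142 (array([526.2, 296.2]), array([39.8, 36.6]), 2.7) [0.5264 0.2958 0.0627] [278.31205986 309.93617958]
key 95 (array([476.2, 383.1]), array([51.8, 16.3]), 75.3) [0.4757 0.3819 0.0626] [232.36842105 335.49342105]
key 25 (array([458. , 312.5]), array([14.1, 12.2]), 89.4) [0.4582 0.3127 0.0621] [267.8125 345.25  ]
tower 154 (array([638.8, 150.8]), array([32.3, 35.2]), 0.8) [0.638  0.1502 0.1262]
tower 144 (array([640.5, -22.6]), array([32.6, 31.5]), 0.7) [ 0.6399 -0.0225  0.126 ]
tower 153 (array([641.7, -81.1]), array([32.9, 35.4]), 1.4) [ 0.6408 -0.0807  0.1259]
off 488 (array([451.2, -33.5]), array([ 62.4, 107.5]), 19.1) [109.95696721 109.05532787 107.74795082] [ 0.4476 -0.0269  0.0358]
 dark 192 (array([454.9, -47.2]), array([31.3, 71.1]), 19.5)  light (array([451.2, -33.5]), array([ 62.4, 107.5]), 19.1)
tray (array([ 503.9, -311.2]), array([210.8, 210. ]), 89.3)
mug [[0.688, -0.356, 0.001]]
cylinder_unit [[0.696, -0.238, -0.0]]
oil [[0.636, 0.43, 0.001]]
gauge []
coupling [[0.64, 0.029, 0.004]]
```

View pics/c1.png

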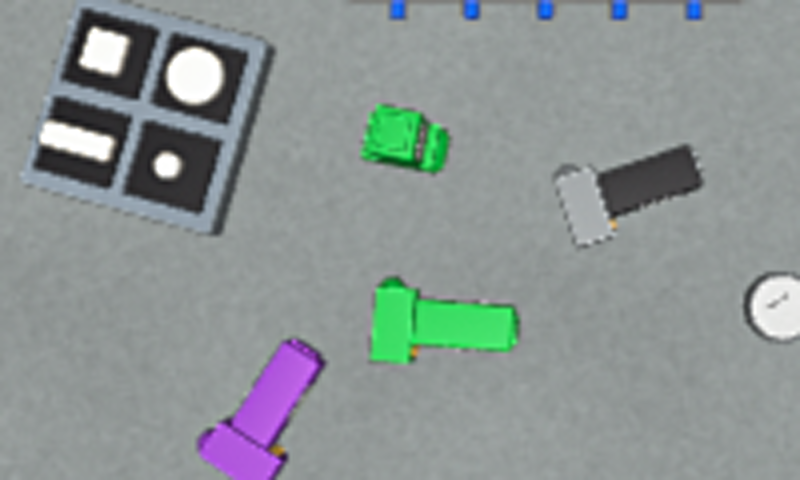

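In the crop the square key is at (103,50), the bar at (75,142) and the real lying valve at (630,195), black and grey. I'm moving toward the panel with the gripper closed.

```bash
python3 -m crank '{"translation":[[0.58,-0.61,0],[0.58,-0.61,0],[0.58,-0.61,0],[0.58,-0.61,0],[0.58,-0.61,0]],"roll":[-0.7,-0.7,-0.7,-0.7,-0.7]}' 0 20; python3 -c "
from h import *
P,M=st();d=np.array([.544,.364,.20])-P;print((M.T@d/.3).round(3))"
```

```text
clock: 1.9
position: [0.3232, -0.2819, 0.3028]
tool_rot: [2.614, 1.742, 0.001]
wrist_force: [1.6, 0.3, -0.2]
grip_width: 0.611
gripper_force: 0.0
t 1.90 tcp [ 0.3232 -0.2819  0.3028] tipz 0.2058 yaw 67.4 g 0.61 gf 0.0 F [ 1.6  0.3 -0.2]
[ 2.27  -0.15   0.342]
```

```bash
python3 -m crank '{"translation":[[0.8,-0.05,0],[0.8,-0.05,0],[0.8,-0.05,0],[0.8,-0.05,0],[0.8,-0.05,0]],"roll":[-0.377,-0.377,-0.377,-0.377,-0.377]}' >/dev/null; python3 -c "
from h import *
P,M=st();d=np.array([.544,.364,.20])-P;print((M.T@d/.3).round(3))"
```

```text
t 2.40 tcp [ 0.4028 -0.0543  0.3031] tipz 0.2061 yaw 89.8 g 0.18 gf 0.0 F [ 0.3 -0.6 -0.2]
[1.396 0.464 0.344]
```

```bash
python3 -m crank '{"translation":[[0.75,0.25,0.1],[0.75,0.25,0.1],[0.75,0.25,0.1],[0.75,0.25,0.1],[0.75,0.25,0.1]],"roll":[0,0,0,0,0]}' >/dev/null;python3 -m crank '{"translation":[[0.64,0.21,0.285],[0.64,0.21,0.285],[0.64,0.21,0.285],[0.64,0.21,0.285],[0.64,0.21,0.285]],"roll":[0,0,0,0,0]}' >/dev/null; python3 -m crank '{"translation":[[0,0,0]],"roll":[0]}' >/dev/null; python3 -c "
from h import *
P,M=st();d=np.array([.544,.364,.161])-P;print((M.T@d/.3).round(3))"
```

```text
t 3.50 tcp [0.5426 0.361  0.1852] tipz 0.0882 yaw 89.9 g 0.00 gf 0.0 F [ 0.4 -1.4 -0.5]
[0.01  0.005 0.081]
```

```bash
python3 -m crank '{"translation":[[0,0,0.065],[0,0,0.085],[0,0,0.092],[0,0,0.092],[0,0,0.092]],"roll":[0,0,0,0,0]}' >/dev/null; python3 -c "
from h import *
st()"
```

```text
t 4.00 tcp [0.5432 0.359  0.1607] tipz 0.0637 yaw 89.7 g 0.01 gf 0.0 F [-0.6  0.   0.5]
```

```bash
python3 -m crank '{"translation":[[0,0,0],[0,0,0.01],[0,0,0.01]],"roll":[0,0,0]}'  >/dev/null; python3 -c "
from h import *
st();p=camera('side');w=cloud(p)
for r in tip_of('key_square_top',p)[:2]:print(r)"
```

```text
t 4.30 tcp [0.5433 0.3596 0.157 ] tipz 0.0600 yaw 89.7 g 0.00 gf 1.4 F [ 0.8 -1.4  2.6]
{'xyz': [0.5483, 0.3637, 0.0597], 'conf': 0.56}
```

```bash
python3 -m crank '{"translation":[[0,0,0.008],[0,0,0.008],[0,0,0.008]],"roll":[0,0,0]}'  >/dev/null; python3 -c "
from h import *
st()"; python3 -m crank '{"translation":[[0,0,0],[0,0,0.007],[0,0,0.007]],"roll":[0,0,0]}'  >/dev/null; python3 -c "
from h import *
st()"
```

```text
t 4.70 tcp [0.5433 0.3596 0.1545] tipz 0.0575 yaw 89.7 g 0.01 gf 2.1 F [ 1.8 -0.6  3.4]
t 5.00 tcp [0.5433 0.3596 0.1534] tipz 0.0564 yaw 89.7 g 0.01 gf 5.0 F [ 0.4 -1.2 10. ]
```

```bash
python3 -m crank '{"translation":[[0,0,-0.117],[0,0,-0.117],[0.068,-0.221,-0.117],[0.068,-0.221,-0.117],[0.068,-0.221,-0.117]],"roll":[0,0,0,0,0]}' >/dev/null; python3 -m crank '{"translation":[[0,0,0],[0,0,0.06],[0,0,0.1],[0,0,0.115],[0,0,0.115]],"roll":[0,0,0,0,0]}' >/dev/null; python3 -m crank '{"translation":[[0,0,0],[0,0,0.003]],"roll":[0,0]}' >/dev/null; python3 -c "
from h import *
st()"
```

```text
t 6.20 tcp [0.4777 0.38   0.1533] tipz 0.0563 yaw 89.7 g 0.00 gf 7.4 F [-3.3 -2.  14.6]
```

```bash
cat >> h.py <<'E'
def off(p=None):
    p=p or camera("top");w=cloud(p);im=p["color"].astype(int);ok=np.nan_to_num(w);x,y,z=ok[...,0],ok[...,1],ok[...,2]
    sat=im.max(2)-im.min(2)
    m=(z>.022)&(z<.06)&(abs(x-.44)<.12)&(abs(y+.01)<.13)&(sat<40)
    n,l,s_,c=cv2.connectedComponentsWithStats(m.astype(np.uint8))
    for i in range(1,n):
        if s_[i,4]>150:
            dk=(l==i)&(im.max(2)<70);print("off",s_[i,4],rect(w,l==i),"dark",dk.sum(),rect(w,dk) if dk.sum()>9 else '')
E
python3 -m crank '{"translation":[[0,0,-0.33],[0,0,-0.33],[-0.3,-0.1,-0.33],[-0.3,-0.1,-0.33],[-0.3,-0.1,-0.33]],"roll":[0,0,0,0,0]}' 1 40 >/dev/null; python3 -c "
from h import *
off();p=camera('side');[print(r) for r in tip_of('valve_off',p)[:4]]
P,M=st();d=np.array([.455,-.047,.175])-P;print((M.T@d/.3).round(3))"
```

```text
off 484 (array([451.2, -33.6]), array([ 62.2, 107.6]), 19.2) dark 191 (array([454.9, -47.4]), array([31.4, 71.3]), 19.6)
{'xyz': [0.3459, 0.159, 0.0126], 'conf': 0.86}
{'xyz': [0.4345, 0.0195, 0.0163], 'conf': 0.81}
t 6.85 tcp [0.447  0.2905 0.2507] tipz 0.1537 yaw 89.6 g 0.52 gf 0.0 F [ 0.6  0.6 -1.7]
[-1.125  0.034  0.252]
```

```bash
python3 -m crank '{"translation":[[-0.8,0.02,0],[-0.8,0.02,0],[-0.8,0.02,0],[-0.8,0.02,0],[-0.8,0.02,0]],"roll":[0,0,0,0,0]}' >/dev/null; python3 -m crank '{"translation":[[-0.318,0.01,0.1],[-0.318,0.01,0.2],[-0.318,0.01,0.25],[-0.318,0.01,0.25],[-0.318,0.01,0.25]],"roll":[-0.333,-0.333,-0.333,-0.333,-0.333]}' >/dev/null; python3 -c "
from h import *
P,M=st();d=np.array([.456,-.045,.101])-P;print((M.T@d/.3).round(3))"
```

```text
t 7.85 tcp [ 0.4543 -0.0449  0.1754] tipz 0.0784 yaw 109.6 g 1.00 gf 0.0 F [ 0.2 -0.6  0.6]
[-0.003  0.005  0.248]
```

```bash
python3 -m crank '{"translation":[[-0.003,0.005,0.15],[-0.003,0.005,0.22],[-0.003,0.005,0.24],[-0.003,0.005,0.24],[-0.003,0.005,0.24]],"roll":[0,0,0,0,0]}' >/dev/null; python3 -m crank '{"translation":[[0,0,0],[0,0,0],[0,0,0],[0,0,0],[0,0,0]],"roll":[0,0,0,0,0]}' 0 40;  python3 -m crank '{"translation":[[0,0,0],[0,0,0],[0,0,-0.1],[0,0,-0.2],[0,0,-0.4]],"roll":[0,0,0,0,0]}'; python3 -c "
from h import *
P,M=st()"
```

```text
clock: 8.85
position: [0.4551, -0.0455, 0.1039]
tool_rot: [1.809, 2.568, 0.0]
wrist_force: [0.3, -0.2, -0.2]
grip_width: 0.61
gripper_force: 0.0
clock: 9.35
position: [0.4531, -0.045, 0.2125]
tool_rot: [-1.805, -2.563, 0.004]
wrist_force: [0.8, -0.1, -2.9]
grip_width: 0.346
gripper_force: 40.0
t 9.35 tcp [ 0.4531 -0.045   0.2125] tipz 0.1155 yaw 109.7 g 0.35 gf 40.0 F [ 0.8 -0.1 -2.9]
```

```bash
python3 -m crank '{"translation":[[-0.886,-0.293,0],[-0.886,-0.293,0],[-0.886,-0.293,0],[-0.886,-0.293,0],[-0.886,-0.293,0]],"roll":[0.328,0.328,0.328,0.328,0.328]}' >/dev/null; python3 -c "
from h import *
P,M=st();d=np.array([.46,-.325,.11])-P;print((M.T@d/.3).round(3))"
```

```text
t 9.85 tcp [ 0.4605 -0.297   0.2133] tipz 0.1163 yaw 90.0 g 0.35 gf 40.0 F [ 0.9 -0.  -3. ]
[-0.094 -0.001  0.344]
```

```bash
python3 -m crank '{"translation":[[-0.094,0,0],[-0.094,0,0.14],[-0.094,0,0.26],[-0.094,0,0.32],[-0.094,0,0.342]],"roll":[0,0,0,0,0]}' >/dev/null; python3 -m crank '{"translation":[[0,0,0],[0,0,0],[0,0,0]],"roll":[0,0,0]}' | grep -E "pos|force|wid"; python3 -m crank '{"translation":[[0,0,0],[0,0,0],[0,0,-0.2],[0,0,-0.4],[0,0,-0.5]],"roll":[0,0,0,0,0]}' 0.62 | grep -E "pos|force|wid"; python3 -c "
from h import *
P,M=st();p=camera('side');[print(r) for r in tip_of('valve_off',p)[:4]]"
```

```text
position: [0.4605, -0.3259, 0.1161]
wrist_force: [-8.5, -1.6, 30.1]
grip_width: 0.361
gripper_force: 40.0
position: [0.4609, -0.323, 0.2617]
wrist_force: [0.3, 0.1, 0.8]
grip_width: 0.621
gripper_force: 0.0
t 11.15 tcp [ 0.4609 -0.323   0.2617] tipz 0.1647 yaw 90.0 g 0.62 gf 0.0 F [0.3 0.1 0.8]
{'xyz': [0.2316, 0.265, 0.018], 'conf': 0.96}
{'xyz': [0.4617, -0.2574, 0.0232], 'conf': 0.74}
{'xyz': [0.3446, 0.1594, 0.0151], 'conf': 0.74}
{'xyz': [0.6427, -0.0216, 0.0192], 'conf': 0.5}
```

```bash
python3 -m crank '{"translation":[[0.5,0.37,0],[0.5,0.37,0],[0.5,0.37,0],[0.5,0.37,0],[0.5,0.37,0]],"roll":[0,0,0,0,0]}' 1 60 >/dev/null; python3 -c "
from h import *
P,M=st();d=np.array([.641,-.0815,.17])-P;print((M.T@d/.3).round(3))"
```

```text
t 11.75 tcp [ 0.5741 -0.1695  0.2594] tipz 0.1624 yaw 90.3 g 0.99 gf 0.0 F [-0.8 -1.  -0. ]
[0.291 0.225 0.299]
```

```bash
python3 -m crank '{"translation":[[0.29,0.225,0],[0.29,0.225,0],[0.29,0.225,0],[0.29,0.225,0.1],[0.29,0.225,0.2]],"roll":[0,0,0,0,0]}' >/dev/null; python3 -c "
from h import *
P,M=st();d=np.array([.641,-.0815,.17])-P;print((M.T@d/.3).round(3))"; python3 -m crank '{"translation":[[0,0,0.09],[0,0,0.09],[0,0,0.09],[0,0,0.09]],"roll":[0,0,0,0]}' >/dev/null; python3 -c "
from h import *
P,M=st()
p=camera('side');cv2.imwrite('pics/s2.png',p['color'][100:300,130:330].repeat(3,0).repeat(3,1))"
```

```text
t 12.25 tcp [ 0.6396 -0.0871  0.2002] tipz 0.1032 yaw 90.1 g 1.00 gf 0.0 F [-0.7 -0.1 -0.5]
[0.019 0.005 0.101]
t 12.65 tcp [ 0.6403 -0.0874  0.1756] tipz 0.0786 yaw 90.0 g 1.00 gf 0.0 F [-0.6  0.3 -0.6]
```

View pics/s2.png

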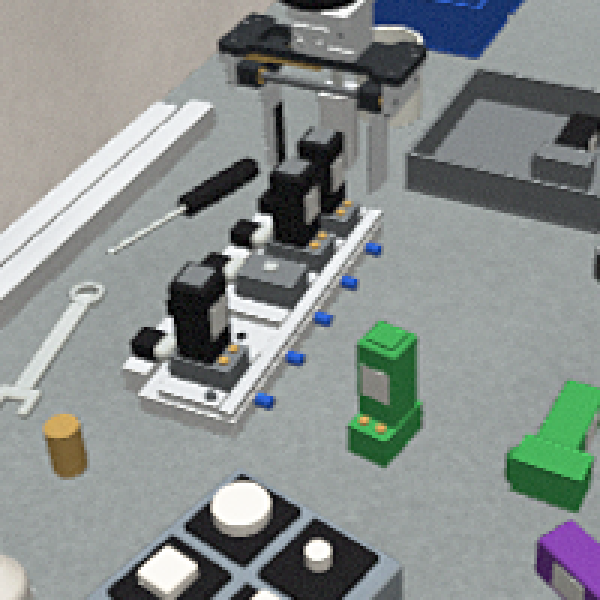

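The crop shows the fingers straddling the far valve (crop 325,165), and the lying valve is in the tray. I nudge 5 mm in y, close and pull.

```bash
python3 -m crank '{"translation":[[0.018,0,0],[0.018,0,0.01],[0.018,0,0.01]],"roll":[0,0,0]}' >/dev/null; python3 -m crank '{"translation":[[0,0,0],[0,0,0],[0,0,0],[0,0,0],[0,0,0]],"roll":[0,0,0,0,0]}' 0 60 >/dev/null; python3 -m crank '{"translation":[[0,0,0],[0,0,0],[0,0,0],[0,0,0]],"roll":[0,0,0,0]}' | grep -E "pos|force|wid"; python3 -m crank '{"translation":[[0,0,-0.03],[0,0,-0.06],[0,0,-0.09],[0,0,-0.12],[0,0,-0.15]],"roll":[0,0,0,0,0]}' | grep -E "pos|force|wid"; python3 -m crank '{"translation":[[0,0,-0.1],[0,0,-0.2],[0,0,-0.3],[0,0,-0.35],[0,0,-0.35]],"roll":[0,0,0,0,0]}'| grep -E "pos|force|wid"
```

```text
position: [0.6414, -0.0813, 0.1717]
wrist_force: [5.0, 0.1, -0.2]
grip_width: 0.362
gripper_force: 59.9
position: [0.6392, -0.0811, 0.217]
wrist_force: [0.1, 0.7, -2.0]
grip_width: 0.359
gripper_force: 59.9
position: [0.6404, -0.0813, 0.3249]
wrist_force: [0.2, 0.2, -2.6]
grip_width: 0.356
gripper_force: 59.9
```

```bash
python3 -m crank '{"translation":[[-0.75,-0.25,0],[-0.75,-0.25,0],[-0.75,-0.25,0],[-0.75,-0.25,0],[-0.75,-0.25,0]],"roll":[0,0,0,0,0]}' >/dev/null; python3 -m crank '{"translation":[[-0.238,-0.035,0],[-0.238,-0.035,0],[-0.238,-0.035,0.15],[-0.238,-0.035,0.3],[-0.238,-0.035,0.4]],"roll":[0,0,0,0,0]}' | grep -E "pos|force|wid"; python3 -c "
from h import *
P,M=st();d=np.array([.555,-.378,.159])-P;print((M.T@d/.3).round(3))"
```

```text
position: [0.5525, -0.3761, 0.197]
wrist_force: [0.4, -0.1, -1.8]
grip_width: 0.359
gripper_force: 59.9
t 15.90 tcp [ 0.5525 -0.3761  0.197 ] tipz 0.1000 yaw 90.0 g 0.36 gf 59.9 F [ 0.4 -0.1 -1.8]
[-0.007  0.009  0.127]
```

```bash
python3 -m crank '{"translation":[[0,0,0.08],[0,0,0.11],[0,0,0.12],[0,0,0.12]],"roll":[0,0,0,0]}' | grep -E "pos|force|wid"; python3 -m crank '{"translation":[[0,0,0],[0,0,0],[0,0,0],[0,0,-0.2],[0,0,-0.3]],"roll":[0,0,0,0,0]}' 0.6 | grep -E "pos|force|wid";  python3 -m crank '{"translation":[[0,0,-0.1],[0,0,-0.15],[0,0,-0.15]],"roll":[0,0,0]}' 1 | grep -E "pos|force|wid";python3 -c "
from h import *
P,M=st();d=np.array([.641,-.0225,.172])-P;print((M.T@d/.3).round(3));p=camera('side');[print(r) for r in tip_of('valve0',p)[:6]];cv2.imwrite('pics/s3.png',p['color'][60:260,200:400].repeat(3,0).repeat(3,1))"
```

```text
position: [0.5545, -0.3775, 0.1656]
wrist_force: [0.1, -0.5, -2.0]
grip_width: 0.358
gripper_force: 59.9
position: [0.5541, -0.3775, 0.2568]
wrist_force: [0.9, -0.7, 0.4]
grip_width: 0.599
gripper_force: 0.0
position: [0.555, -0.3782, 0.3043]
wrist_force: [0.5, -0.1, -0.8]
grip_width: 0.82
gripper_force: 0.0
t 17.10 tcp [ 0.555  -0.3782  0.3043] tipz 0.2073 yaw 90.0 g 0.82 gf 0.0 F [ 0.5 -0.1 -0.8]
[1.188 0.284 0.437]
{'xyz': [0.6388, 0.1441, 0.0169], 'conf': 0.88}
{'xyz': [0.4841, 0.1324, -0.0014], 'conf': 0.84}
{'xyz': [0.5506, -0.3789, 0.0037], 'conf': 0.74}
{'xyz': [0.6399, -0.0242, 0.0215], 'conf': 0.64}
{'xyz': [0.7837, 0.3426, 0.0003], 'conf': 0.57}
{'xyz': [0.6945, -0.3574, -0.0002], 'conf': 0.43}
```

View pics/s3.png

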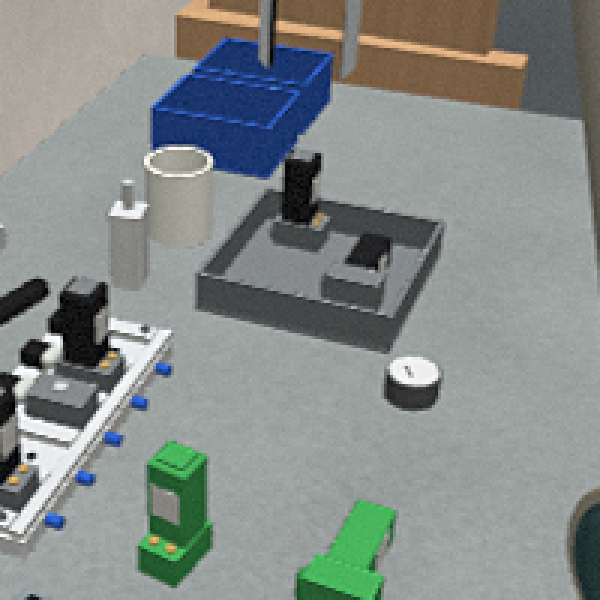

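The first valve stands in the tray (crop 300,190) and valve_off lies at (360,265). Next is the valve at y≈-0.023.

```bash
python3 -m crank '{"translation":[[0.75,0.2,0],[0.75,0.2,0],[0.75,0.2,0],[0.75,0.2,0],[0.75,0.2,0]],"roll":[0,0,0,0,0]}' 1 60 >/dev/null; python3 -m crank '{"translation":[[0.433,0.087,0],[0.433,0.087,0],[0.433,0.087,0],[0.433,0.087,0.15],[0.433,0.087,0.25]],"roll":[0,0,0,0,0]}' >/dev/null;  python3 -m crank '{"translation":[[0,0,0],[0,0,0.05]],"roll":[0,0]}' >/dev/null;python3 -c "
from h import *
P,M=st();d=np.array([.641,-.0232,.172])-P;print((M.T@d/.3).round(3))"
```

```text
t 18.40 tcp [ 0.6408 -0.0227  0.2105] tipz 0.1135 yaw 90.0 g 1.00 gf 0.0 F [ 0.3 -0.6  0.8]
[-0.002  0.001  0.128]
```

```bash
python3 -m crank '{"translation":[[0,0,0.08],[0,0,0.12],[0,0,0.125],[0,0,0.125]],"roll":[0,0,0,0]}' | grep -E "pos|force|wid"; python3 -m crank '{"translation":[[0,0,0],[0,0,0],[0,0,0],[0,0,0],[0,0,0]],"roll":[0,0,0,0,0]}' 0 60 >/dev/null; python3 -m crank '{"translation":[[0,0,0],[0,0,0],[0,0,0],[0,0,0]],"roll":[0,0,0,0]}' | grep -E "pos|force|wid"; python3 -m crank '{"translation":[[0,0,-0.03],[0,0,-0.06],[0,0,-0.09],[0,0,-0.12],[0,0,-0.15]],"roll":[0,0,0,0,0]}' | grep -E "pos|force|wid"; python3 -m crank '{"translation":[[0,0,-0.1],[0,0,-0.2],[0,0,-0.3],[0,0,-0.35],[0,0,-0.35]],"roll":[0,0,0,0,0]}'| grep -E "pos|force|wid"
```

```text
position: [0.6405, -0.0229, 0.1731]
wrist_force: [0.3, 0.3, -0.1]
grip_width: 1.0
gripper_force: 0.0
position: [0.6413, -0.0227, 0.1729]
wrist_force: [3.6, 0.6, -1.0]
grip_width: 0.357
gripper_force: 60.0
position: [0.6401, -0.0226, 0.2187]
wrist_force: [-0.4, -0.5, -2.7]
grip_width: 0.36
gripper_force: 60.0
position: [0.6411, -0.0227, 0.3265]
wrist_force: [0.1, 0.1, -2.5]
grip_width: 0.361
gripper_force: 60.0
```

```bash
python3 -m crank '{"translation":[[-0.75,-0.25,0],[-0.75,-0.25,0],[-0.75,-0.25,0],[-0.75,-0.25,0],[-0.75,-0.25,0]],"roll":[0,0,0,0,0]}' >/dev/null; python3 -m crank '{"translation":[[-0.218,-0.037,0],[-0.218,-0.037,0],[-0.218,-0.037,0.15],[-0.218,-0.037,0.3],[-0.218,-0.037,0.4]],"roll":[0,0,0,0,0]}' >/dev/null; python3 -m crank '{"translation":[[0,0,0],[0,0,0.05]],"roll":[0,0]}' >/dev/null; python3 -c "
from h import *
P,M=st();d=np.array([.555,-.313,.161])-P;print((M.T@d/.3).round(3))"
```

```text
t 21.90 tcp [ 0.5551 -0.3133  0.189 ] tipz 0.0920 yaw 90.0 g 0.36 gf 60.0 F [-0.  -0.6 -2.1]
[ 0.001 -0.001  0.093]
```

```bash
python3 -m crank '{"translation":[[0,0,0.05],[0,0,0.08],[0,0,0.09],[0,0,0.09],[0,0,0.09]],"roll":[0,0,0,0,0]}' | grep -E "pos|force|wid"; python3 -m crank '{"translation":[[0,0,0],[0,0,0],[0,0,0],[0,0,-0.2],[0,0,-0.3]],"roll":[0,0,0,0,0]}' 0.6 | grep -E "pos|force|wid";  python3 -m crank '{"translation":[[0,0,-0.1],[0,0,-0.15],[0,0,-0.15]],"roll":[0,0,0]}' 1 >/dev/null;python3 -c "
from h import *
P,M=st();p=camera('side');[print(r) for r in tip_of('valve0',p)[:6]];[print(r) for r in tip_of('blank',p)[:1]]
p=camera('top');w=np.nan_to_num(cloud(p));m=(w[...,2]>.115)&(w[...,2]<.14)&(abs(w[...,1]-.15)<.06)&(abs(w[...,0]-.64)<.06);print(rect(w,m))
d=np.array([.641,.1485,.173])-P;print((M.T@d/.3).round(3))"
```

```text
position: [0.5547, -0.3133, 0.1617]
wrist_force: [0.6, -0.6, -2.0]
grip_width: 0.361
gripper_force: 60.0
position: [0.554, -0.3129, 0.2518]
wrist_force: [1.2, -1.0, 0.1]
grip_width: 0.595
gripper_force: 0.0
t 23.20 tcp [ 0.5551 -0.3137  0.2992] tipz 0.2022 yaw 90.0 g 0.82 gf 0.0 F [ 0.5  0.2 -1.3]
{'xyz': [0.6401, 0.1439, 0.0157], 'conf': 0.98}
{'xyz': [0.7854, 0.3418, 0.0003], 'conf': 0.94}
{'xyz': [0.4865, 0.1342, -0.0017], 'conf': 0.85}
{'xyz': [0.5514, -0.3788, 0.0009], 'conf': 0.67}
{'xyz': [0.5547, -0.3123, 0.0054], 'conf': 0.56}
{'xyz': [0.6382, 0.0337, 0.0221], 'conf': 0.73}
(array([638.8, 150.8]), array([32.8, 34.9]), 1.5)
[1.542 0.284 0.416]
```

```bash
python3 -m crank '{"translation":[[0.8,0.15,0],[0.8,0.15,0],[0.8,0.15,0],[0.8,0.15,0],[0.8,0.15,0]],"roll":[0,0,0,0,0]}' 1 60 >/dev/null; python3 -m crank '{"translation":[[0.745,0.131,0],[0.745,0.131,0],[0.745,0.131,0],[0.745,0.131,0],[0.745,0.131,0.1]],"roll":[0,0,0,0,0]}' >/dev/null;  python3 -m crank '{"translation":[[0,0,0.1],[0,0,0.2],[0,0,0.2]],"roll":[0,0,0]}' >/dev/null;python3 -c "
from h import *
P,M=st();d=np.array([.640,.1495,.172])-P;print((M.T@d/.3).round(3))"
```

```text
t 24.70 tcp [0.6351 0.1506 0.1995] tipz 0.1025 yaw 90.1 g 1.00 gf 0.0 F [-0.7 -0.2 -0.3]
[-0.003  0.017  0.091]
```

```bash
python3 -m crank '{"translation":[[0,0.014,0],[0,0.014,0.06],[0,0.014,0.09],[0,0.014,0.09]],"roll":[0,0,0,0]}' | grep -E "pos|force|wid"; python3 -m crank '{"translation":[[0,0,0],[0,0,0],[0,0,0],[0,0,0],[0,0,0]],"roll":[0,0,0,0,0]}' 0 60 >/dev/null; python3 -m crank '{"translation":[[0,0,0],[0,0,0],[0,0,0],[0,0,0]],"roll":[0,0,0,0]}' | grep -E "pos|force|wid"; python3 -m crank '{"translation":[[0,0,-0.03],[0,0,-0.06],[0,0,-0.09],[0,0,-0.12],[0,0,-0.15]],"roll":[0,0,0,0,0]}' | grep -E "pos|force|wid"; python3 -m crank '{"translation":[[0,0,-0.1],[0,0,-0.2],[0,0,-0.3],[0,0,-0.35],[0,0,-0.35]],"roll":[0,0,0,0,0]}'| grep -E "pos|force|wid"
```

```text
position: [0.6426, 0.1501, 0.1785]
wrist_force: [-0.1, -0.5, 0.5]
grip_width: 0.999
gripper_force: 0.0
position: [0.6419, 0.1506, 0.1784]
wrist_force: [-0.9, 0.6, 0.7]
grip_width: 0.359
gripper_force: 59.9
position: [0.6438, 0.1505, 0.2258]
wrist_force: [0.1, -0.6, -1.5]
grip_width: 0.36
gripper_force: 59.9
position: [0.644, 0.1507, 0.3331]
wrist_force: [0.6, 0.2, -2.0]
grip_width: 0.36
gripper_force: 59.9
```

```bash
python3 -m crank '{"translation":[[-0.75,-0.17,0],[-0.75,-0.17,0],[-0.75,-0.17,0],[-0.75,-0.17,0],[-0.75,-0.17,0]],"roll":[0,0,0,0,0]}' >/dev/null; python3 -m crank '{"translation":[[-0.578,-0.127,0],[-0.578,-0.127,0],[-0.578,-0.127,0],[-0.578,-0.127,0],[-0.578,-0.127,0.15]],"roll":[0,0,0,0,0]}' >/dev/null; python3 -m crank '{"translation":[[0,0,0.15],[0,0,0.27],[0,0,0.3],[0,0,0.3]],"roll":[0,0,0,0]}' >/dev/null; python3 -c "
from h import *
P,M=st();d=np.array([.555,-.248,.167])-P;print((M.T@d/.3).round(3))"
```

```text
t 28.40 tcp [ 0.5529 -0.2476  0.1921] tipz 0.0951 yaw 90.0 g 0.36 gf 59.9 F [-0.3 -0.6 -1.7]
[-0.002  0.007  0.084]
```

```bash
python3 -m crank '{"translation":[[0,0.007,0.05],[0,0.007,0.075],[0,0.007,0.085],[0,0.007,0.085],[0,0.007,0.085]],"roll":[0,0,0,0,0]}' | grep -E "pos|force|wid"; python3 -m crank '{"translation":[[0,0,0],[0,0,0],[0,0,0],[0,0,-0.2],[0,0,-0.3]],"roll":[0,0,0,0,0]}' 0.6 | grep -E "pos|force|wid";  python3 -m crank '{"translation":[[0.4,-0.2,-0.15],[0.4,-0.2,-0.15],[0.4,-0.2,-0.15]],"roll":[0,0,0]}' 0 10 >/dev/null;python3 -c "
from h import *
P,M=st();p=camera('side');[print(np.round(r['xyz'],3),r['conf']) for n in ('valve0','valve_off','blank','tray') for r in tip_of(n,p)[:6]]
cv2.imwrite('pics/s4.png',p['color'][60:260,200:400].repeat(3,0).repeat(3,1))
d=np.array([.526,.291,.19])-P;print((M.T@d/.3).round(3))"
```

```text
position: [0.556, -0.2481, 0.1692]
wrist_force: [0.2, -0.1, -2.3]
grip_width: 0.358
gripper_force: 59.9
position: [0.5555, -0.2478, 0.2592]
wrist_force: [1.2, -0.5, 0.4]
grip_width: 0.6
gripper_force: 0.0
t 29.70 tcp [ 0.4945 -0.1264  0.3044] tipz 0.2074 yaw 90.0 g 0.38 gf 0.0 F [ 0.2  0.8 -1. ]
[ 0.785  0.343 -0.002] 0.95
[ 0.483  0.136 -0.003] 0.92
[ 0.554 -0.252 -0.001] 0.75
[ 0.552 -0.309  0.007] 0.72
[ 0.552 -0.377  0.002] 0.54
[0.234 0.266 0.018] 0.8
[0.345 0.16  0.016] 0.62
[ 0.458 -0.258  0.022] 0.59
[0.64  0.032 0.018] 0.74
[ 0.507 -0.311  0.002] 0.66
[0.798 0.15  0.001] 0.44
[1.391 0.104 0.382]
```

View pics/s4.png

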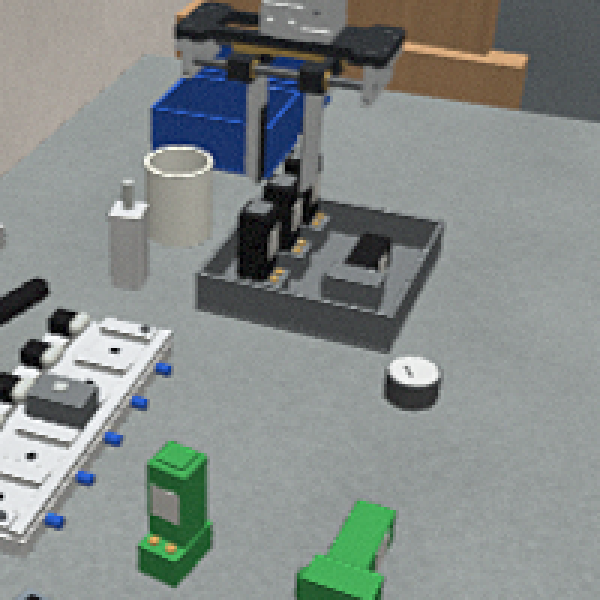

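All four valves are in the tray: standing at crop (260,240), (285,215) and (300,180), and lying at (360,265). Only the blank remains on the rail. Now the round key.

```bash
python3 -m crank '{"translation":[[0.75,0.05,0],[0.75,0.05,0],[0.75,0.05,0],[0.75,0.05,0],[0.75,0.05,0]],"roll":[0,0,0,0,0]}' >/dev/null; python3 -m crank '{"translation":[[0.645,0.055,0],[0.645,0.055,0],[0.645,0.055,0.15],[0.645,0.055,0.3],[0.645,0.055,0.38]],"roll":[0,0,0,0,0]}' >/dev/null; python3 -m crank '{"translation":[[0,0,0],[0,0,0]],"roll":[0,0]}' >/dev/null; python3 -c "
from h import *
P,M=st();d=np.array([.526,.293,.1535])-P;print((M.T@d/.3).round(3))"
```

```text
t 31.15 tcp [0.5276 0.2879 0.1928] tipz 0.0958 yaw 90.0 g 0.00 gf 0.0 F [ 1.1 -0.2 -0.6]
[ 0.017 -0.005  0.131]
```

```bash
python3 -m crank '{"translation":[[0.015,-0.005,0.06],[0.015,-0.005,0.11],[0.015,-0.005,0.13],[0.015,-0.005,0.13],[0.015,-0.005,0.13]],"roll":[0,0,0,0,0]}' >/dev/null; python3 -m crank '{"translation":[[0,0,0],[0,0,0.004],[0,0,0.004]],"roll":[0,0,0]}' >/dev/null; python3 -c "
from h import *
st()"
```

```text
t 31.95 tcp [0.5265 0.2931 0.1549] tipz 0.0579 yaw 90.0 g 0.01 gf 2.0 F [ 2.1 -2.3  4.3]
```

```bash
python3 -m crank '{"translation":[[0,0,0.006],[0,0,0.006],[0,0,0.006]],"roll":[0,0,0]}' >/dev/null; python3 -c "
from h import *
P,M=st();d=np.array([.544,.361,.1535])-P;print((M.T@d/.3).round(3))"
```

```text
t 32.25 tcp [0.5265 0.2931 0.1534] tipz 0.0564 yaw 90.0 g 0.00 gf 4.0 F [ 1.3 -2.5  9. ]
[ 0.226  0.059 -0.   ]
```

Bottomed at 9 N. Now up and over to the square key.

```bash
python3 -m crank '{"translation":[[0,0,-0.117],[0,0,-0.117],[0.226,0.058,-0.117],[0.226,0.058,-0.117],[0.226,0.058,-0.117]],"roll":[0,0,0,0,0]}' >/dev/null; python3 -m crank '{"translation":[[0,0,0],[0,0,0.06],[0,0,0.1],[0,0,0.115],[0,0,0.115]],"roll":[0,0,0,0,0]}' >/dev/null; python3 -m crank '{"translation":[[0,0,0],[0,0,0.003],[0,0,0.003]],"roll":[0,0,0]}' >/dev/null; python3 -c "
from h import *
st()"
```

```text
t 33.55 tcp [0.5418 0.3597 0.1534] tipz 0.0564 yaw 90.0 g 0.00 gf 4.7 F [-3.1 -0.3  9.5]
```

Pressed. I retract clear and make a final check.

```bash
python3 -m crank '{"translation":[[0,0,-0.2],[0,0,-0.4],[0,0,-0.5],[0,0,-0.5],[0,0,-0.5]],"roll":[0,0,0,0,0]}' >/dev/null; python3 -m crank '{"translation":[[0,0,0],[0,0,0],[0,0,0],[0,0,0]],"roll":[0,0,0,0]}' >/dev/null; python3 -c "
from h import *
st();p=camera('side');[print(n,np.round(r['xyz'],3)) for n in ('valve0','valve_off','blank','key_square_top','key_round_top','key_bar_top') for r in tip_of(n,p)[:5]]
w=cloud(camera('top'));a=w[185:225,140:200].reshape(-1,3);b=a[(a[:,2]>.055)&(a[:,2]<.075)]
for k in [(.544,.365),(.526,.295),(.476,.382),(.458,.3125)]:
    q=b[np.hypot(b[:,0]-k[0],b[:,1]-k[1])<.007];print(k,len(q),np.median(q[:,2]) if len(q) else None)
cv2.imwrite('pics/s5.png',p['color'])"
```

```text
t 34.45 tcp [0.5426 0.3608 0.3007] tipz 0.2037 yaw 90.0 g 0.01 gf 0.0 F [-0.3  0.6  0.4]
valve0 [ 0.553 -0.311  0.005]
valve0 [ 0.554 -0.25   0.   ]
valve0 [ 0.551 -0.379 -0.   ]
valve0 [ 0.486  0.136 -0.003]
valve0 [ 0.784  0.341 -0.001]
valve_off [0.347 0.156 0.011]
valve_off [ 0.462 -0.257  0.022]
valve_off [0.231 0.266 0.021]
valve_off [ 0.693 -0.361 -0.001]
blank [0.636 0.031 0.02 ]
key_square_top [0.549 0.364 0.063]
key_square_top [ 0.698 -0.234 -0.003]
key_round_top [0.526 0.295 0.064]
key_bar_top [0.479 0.379 0.064]
(0.544, 0.365) 15 0.06284862184860329
(0.526, 0.295) 15 0.0627980848616807
(0.476, 0.382) 15 0.06256291067294506
(0.458, 0.3125) 19 0.062397237626240276
```

View pics/s5.png

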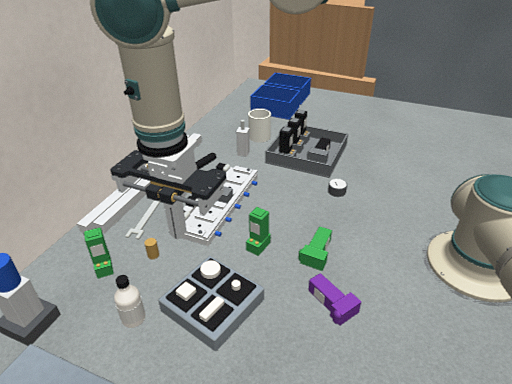

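All four valves are in the tray at about (305,145), the keys are up at (210,290), the blank is still on the rail, and the arm is clear. Handing in.

```bash
python3 -c "
from rig import *
print(job_done())"
```

```text
the job is handed in; nothing more can be done
None
```

The job is handed in, with no verdict returned: I pressed square then bar, put all four valves (three off the rail plus the loose one) in the tray, and pressed round then square; my last check showed the keys up and the blanking block in place.

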